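# Clear jammed plugs from the slotted tubes

### The arm

A 6-joint arm with a two-finger parallel gripper is mounted at the origin on the work surface. World frame = base frame: x ahead of the robot, y to its left, z up, the work surface at z = 0. Lengths are in m, angles in rad, forces in N, time in s.
With the tool pointing down it reaches from about 0.375 to 0.925 m from the base axis. Payload 5.7 kg.
Tool frame: the origin (TCP) lies midway between the tips of the shut fingers; the grasp point (between the pads) lies 19 mm behind it; z points along the fingers, x is the direction in which the jaws open and shut, and the axes are right-handed (so a half turn about z gives the same grasp; the last joint's range is limited). The gripper opens to 88 mm and grips with 3 to 60 N. Pads are 20 mm wide; open, the fingers measure 115 mm over their backs; the gripper's body (75 mm by 178 mm) begins 61 mm behind the grasp point.
Start: joints at [1.211, 0.359, 1.51, -0, 1.272, -0.115], TCP at [0.145, 0.582, 0.223] pointing down, gripper open.
Joint ranges: [-2.97, 2.97], [-1.01, 2.36], [0.21, 2.38], [-0.96, 4.11], [0.2, 2.71], [-2.98, 2.98]. Speed limits (rad/s): [2.39, 2.39, 3.14, 3.14, 3.14, 3.14].

### API

Orientations are given as a unit quaternion [x, y, z, w].
In Python, from bench import move_ptp, servo_line, goto_joints, move_gripper, sleep, inverse_kinematics, capture, PlanningError, close_job, spot_in, silhouettes, current_clock, current_joint_pos, current_qvel, current_joint_torque, current_position, current_orientation, current_force, current_torque, current_finger_gap gives the robot as it stands. Calls block until the motion is done:
- move_ptp(position, orientation): joint-space move of the TCP to a pose.
- servo_line(position, orientation=None, rate=0.15, contact_N=None): straight line of the TCP; orientation=None keeps the orientation; rate is the mean speed in m/s. With contact_N (N) it stops when the force on the tool has changed by that much, and returns True; else False.
- goto_joints(angles): joint-space move.
- move_gripper(opening): finger opening in m; the grip force is fixed at half the most; returns when the fingers have stopped.
- sleep(seconds).
- inverse_kinematics(position, orientation): joint angles nearest the present ones, or None.
- capture(name): name is "side" or "top"; returns a dict with "image" (384x512x3 uint8, blue, green, red), "range_z" (384x512 float32, m along the optical axis (not along the pixel's ray), 0 where there is no reading), "intrinsics" (3x3 intrinsics, pixels), "k1" (the pictures are not rectified: a ray, as slopes to the right and down, at radius r is drawn at 1 + k1 r^2 times it, then the intrinsics apply), "R" (3x3) and "t" (3): a world point X has camera coordinates R X + t. Camera axes: x right, y down, z forward; pixel columns grow to the right and rows downward; lengths in m; the calibration is good to about 2 mm. A picture is of the moment at which its call begins.
A pose or a line that the arm cannot do raises PlanningError and nothing moves.
- close_job(): hands the job in, once; it reports no verdict.
Trained networks look in the newest picture that a camera, given by its name, has taken for a name from the list of things; names that differ only in an ending like _2 or _b are one class to them, and where a whole thing is asked for, a point or a joint stands for the part that bears it (a point fixed in the world has none). Each returns a list of dicts, best first, with "conf" (0 to 1); they miss things now and then, are a little off and sometimes report something else, mostly with a low value. They report only what shows in the picture. A call takes as long as a camera call.
- spot_in(camera, query): "xy" ([column, row] in pixels, amid what is visible of it).
- silhouettes(camera, query): "region" (384x512 bool, what is visible of it) and "xy" ([column, row] in pixels, amid what is visible of it).
Readings, each from a call of its own:
- current_clock(): time.
- current_joint_pos(): joint angles.
- current_qvel(): joint speeds.
- current_joint_torque(): joint torques, N m.
- current_position(): TCP position.
- current_orientation(): TCP orientation.
- current_force(): force on the tool from outside, world axes, zero at the start.
- current_torque(): the same for the moment, N m.
- current_finger_gap(): finger opening in m.
Only numpy, scipy, OpenCV 4.12 (cv2) and the standard library are available. Lean on these libraries where they do the work, as an engineer would, in place of code of your own. Each camera call takes 0.05 s, during which the arm holds its last target. There are 200 camera calls.

### The job

Turn the yellow catch cup over so that it stands mouth-up on the table. Then clear every tube that holds an orange plug: stand the cup under one end of the tube and, with the push rod, push the plug through and out so that all plugs end up inside the cup. Finish with the push rod lying flat back on its blue mat and the cup of plugs standing mouth-up on the table, and do not disturb the other things on the bench.

Things in the scene. Friction and masses are not known exactly. Their poses are not given: they have to be found in the camera images.
- stand: fixed stand with three parallel level tubes 75 mm apart, on a bar and two posts over a 10 mm thick base plate. Origin on the table under the middle tube's middle; +x along the tubes from inlets to outlets, +y across them. Base plate x -55 to +30, y -120 to +120 mm; bar and posts lie between x -45 and +5 mm. A spring plunger in each tube's -y wall, half-way along, jams the plug: about 3 to 6 N move it
- inlet0 (a point): centre of the bore at the inlet (-x) end of tube 0, axes as the stand's, tube 0 at stand y = -75 mm. Tubes are 110 mm long, axis 125 mm above the table, octagonal bore 33 mm across flats, outside 41 mm (underside 104, top 146 mm above the table), with a 14 mm slot along the top through which a plug can be seen
- inlet1 (a point): centre of the bore at the inlet (-x) end of tube 1, axes as the stand's, tube 1 at stand y = 0 mm. Tubes are 110 mm long, axis 125 mm above the table, octagonal bore 33 mm across flats, outside 41 mm (underside 104, top 146 mm above the table), with a 14 mm slot along the top through which a plug can be seen
- inlet2 (a point): centre of the bore at the inlet (-x) end of tube 2, axes as the stand's, tube 2 at stand y = 75 mm. Tubes are 110 mm long, axis 125 mm above the table, octagonal bore 33 mm across flats, outside 41 mm (underside 104, top 146 mm above the table), with a 14 mm slot along the top through which a plug can be seen
- outlet0 (a point): centre of the bore at the outlet (+x) end of tube 0, axes as the stand's
- outlet1 (a point): centre of the bore at the outlet (+x) end of tube 1, axes as the stand's
- outlet2 (a point): centre of the bore at the outlet (+x) end of tube 2, axes as the stand's
- plug0: orange plug with round ends, 30 mm diameter, 60 mm long over all, 60 g, jammed wholly inside tube 0 near its middle, or absent (that tube is then empty). Origin at its centre, x along its axis
- plug1: orange plug with round ends, 30 mm diameter, 60 mm long over all, 60 g, jammed wholly inside tube 1 near its middle, or absent (that tube is then empty). Origin at its centre, x along its axis
- plug2: orange plug with round ends, 30 mm diameter, 60 mm long over all, 60 g, jammed wholly inside tube 2 near its middle, or absent (that tube is then empty). Origin at its centre, x along its axis
- cup_mid (a point): yellow metal catch cup (rectangular), 92 mm along its own x, 68 mm along its own y, 96 mm high, walls 3 mm, bottom 4 mm, 150 g; starts mouth-down on the table. Point at its centre, half-way up; its z axis runs from mouth to closed bottom: up when mouth-down, down when mouth-up
- rod_grip (a point): centre of the red handle of the push rod: handle 70 mm along x, 44 mm wide along y, 46 mm high, flat sides; a steel rod, 18 mm diameter, 140 mm long, sticks out of its +x end on its centre line; about 260 g, balanced within the front half of the handle. x along the rod to its tip, z up. It lies level on its handle on the mat, tip in the air
- rod_tip (a point): centre of the rod's free end face, 175 mm ahead of the handle's centre (same axes as rod_grip)
- mat: blue mat fixed to the table, 270 mm along its x, 110 mm along its y, 3 mm thick: the push rod's place. Origin at its centre on the table
- pillar: bystander, to be left where it is: black post pillar, 56 mm foot, 85 mm tall. Origin under it
- lens_mount: bystander, to be left where it is: black lens mount on a post, 60 mm wide, 102 mm tall. Origin under it
- dial_gauge: bystander, to be left where it is: steel dial gauge lying face up, 58 mm across, 20 mm high, its stem sticking out 43 mm. Origin under it
- detector_box: bystander, to be left where it is: black detector box, 60 x 70 x 55 mm. Origin under it
- slot_clamp: bystander, to be left where it is: slotted steel clamp lying flat, 100 x 36 mm. Origin under it
- driver: bystander, to be left where it is: red-handled screwdriver lying flat, 170 mm. Origin under it

How it is judged:
By the outcome, as a careful person would: the job done as asked, in the order asked, and still so for the second after the job is handed in, with the robot touching nothing.
Of plug0, plug1, plug2 only 2 to 3 are there at a start; the rules pass over those that are not, and their reading is None.
At some moment in a run one of cup, rod may be knocked a few centimetres aside while the robot is not near it.
It also fails if it takes over 210 s, if anything falls off the work surface, if the arm or the gripper's body presses on something with over 40 N, if the wrist force passes 120 N, or if a joint passes its speed limit or range.

## Working session

There is one attempt and no reset: what is moved stays moved. The work goes in short steps, each a Python script; the robot and the scene stay as the last script left them, time stands still between calls to the robot, and variables do not carry over. Pictures are saved under pics/ and viewed, about 12 in all and at most 16, crops included, and the job is handed in when it is done.

```bash
ls; mkdir -p pics
cat > h.py <<'E'
import numpy as np, cv2
from bench import *
from scipy.spatial.transform import Rotation as Rn
def cloud(c):
    K=c["intrinsics"];h,w=c["range_z"].shape
    u,v=np.meshgrid(np.arange(w),np.arange(h))
    xd=(u-K[0][2])/K[0][0]; yd=(v-K[1][2])/K[1][1]
    x,y=xd.copy(),yd.copy()
    for _ in range(8):
        s=1+c["k1"]*(x*x+y*y); x,y=xd/s,yd/s
    z=c["range_z"]; P=np.stack([x*z,y*z,z],-1)
    return (P-np.array(c["t"]))@np.array(c["R"]), z>0
def proj(c,X):
    p=np.array(c["R"])@np.array(X)+c["t"]; x,y=p[0]/p[2],p[1]/p[2]; s=1+c["k1"]*(x*x+y*y)
    K=c["intrinsics"]; return np.array([K[0][0]*x*s+K[0][2],K[1][1]*y*s+K[1][2]])
def quat(zdir,xdir):
    z=np.array(zdir,float);z/=np.linalg.norm(z);x=np.array(xdir,float);x-=z*(x@z);x/=np.linalg.norm(x)
    return Rn.from_matrix(np.stack([x,np.cross(z,x),z],1)).as_quat()
E
python3 - <<'E'
from h import *
for n in("side","top"):
    c=capture(n); cv2.imwrite(f"pics/{n}0.png",c["image"]); P,ok=cloud(c)
    print(n,np.array(c["intrinsics"]).tolist(),c["k1"],"cam at",-np.array(c["R"]).T@c["t"])
    for q in ["stand","plug0","cup_mid","rod_grip","mat","pillar","lens_mount","dial_gauge","detector_box","slot_clamp","driver"]:
        for s in silhouettes(n,q)[:3]:
            m=s["region"]&ok
            if m.sum()<5: continue
            p=P[m]; print(q,round(s["conf"],2),np.round(s["xy"]),m.sum(),"med",np.round(np.median(p,0),3),"lo",np.round(np.percentile(p,2,0),3),"hi",np.round(np.percentile(p,98,0),3))
print(current_clock(),current_orientation(),current_finger_gap())
E
```

```text
pics
side [[436.1473474367653, 0.0, 256.3345383577447], [0.0, 436.1473474367653, 195.772833002609], [0.0, 0.0, 1.0]] -0.0571792390901327 cam at [ 0.2671883  -0.73497584  0.77332565]
stand 0.95 [236. 235.] 5599 med [ 0.491 -0.072  0.101] lo [ 0.389 -0.123  0.003] hi [ 0.609 -0.014  0.146]
stand 0.4 [186. 148.] 633 med [0.49  0.332 0.035] lo [0.443 0.314 0.013] hi [0.643 0.355 0.052]
plug0 0.43 [240. 218.] 114 med [ 0.503 -0.098  0.14 ] lo [ 0.494 -0.119  0.122] hi [ 0.511 -0.065  0.146]
plug0 0.27 [363. 342.] 729 med [ 0.647 -0.39   0.012] lo [ 0.609 -0.422  0.002] hi [ 0.698 -0.351  0.023]
plug0 0.2 [233. 234.] 5434 med [ 0.491 -0.072  0.103] lo [ 0.39  -0.123  0.006] hi [ 0.607 -0.018  0.146]
cup_mid 0.82 [271. 341.] 3371 med [ 0.458 -0.36   0.094] lo [ 0.415 -0.401  0.001] hi [ 0.515 -0.3    0.098]
rod_grip 0.79 [188. 150.] 722 med [0.493 0.333 0.035] lo [0.442 0.314 0.009] hi [0.641 0.355 0.052]
mat 0.66 [203. 161.] 1369 med [0.538 0.314 0.005] lo [0.402 0.277 0.001] hi [0.663 0.376 0.008]
pillar 0.6 [157. 184.] 476 med [0.368 0.213 0.031] lo [0.344 0.196 0.003] hi [0.394 0.244 0.
[... 2326 characters left out ...]
d [ 0.727 -0.02   0.064] lo [ 0.708 -0.049  0.002] hi [0.757 0.006 0.107]
dial_gauge 0.26 [279. 202.] 2194 med [ 0.494 -0.061  0.134] lo [ 0.39  -0.119  0.008] hi [ 0.616 -0.015  0.149]
detector_box 0.59 [214. 133.] 514 med [0.729 0.123 0.056] lo [0.699 0.087 0.   ] hi [0.767 0.161 0.062]
slot_clamp 0.78 [378. 150.] 373 med [ 0.659 -0.382  0.014] lo [ 0.615 -0.415 -0.001] hi [ 0.702 -0.349  0.028]
slot_clamp 0.69 [277. 205.] 2199 med [ 0.496 -0.061  0.134] lo [ 0.39  -0.118  0.007] hi [ 0.618 -0.015  0.149]
driver 0.65 [186. 153.] 233 med [0.653 0.221 0.024] lo [0.618 0.188 0.003] hi [0.734 0.296 0.031]
1.2 [ 7.88154422e-01  6.15477537e-01 -7.85955678e-05  5.38519187e-05] 0.08797750235052161
```

Run:
```python
import cv2,numpy as np
a=cv2.imread("pics/top0.png");b=cv2.imread("pics/side0.png")
cv2.imwrite("pics/top0b.png",cv2.resize(a[90:300,110:410],(800,560),interpolation=cv2.INTER_CUBIC))
cv2.imwrite("pics/side0b.png",cv2.resize(b,(768,576)))
```

```text
(no output)
```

View pics/top0b.png

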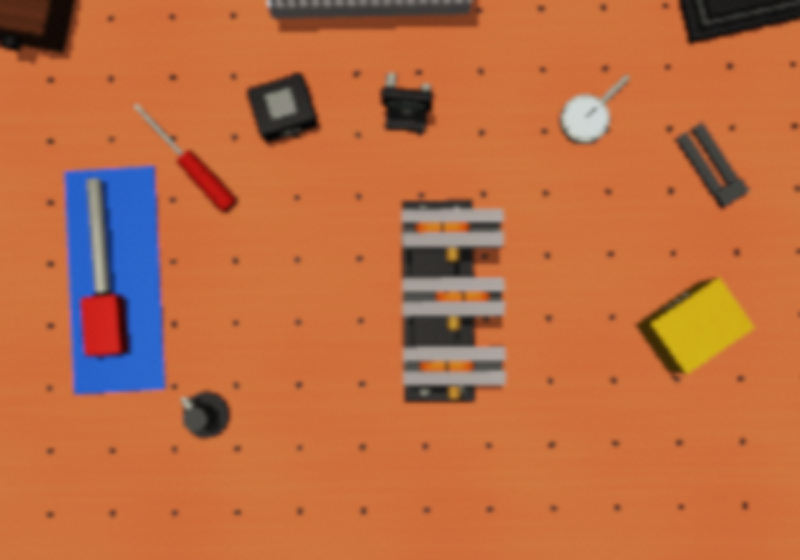

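View pics/side0b.png

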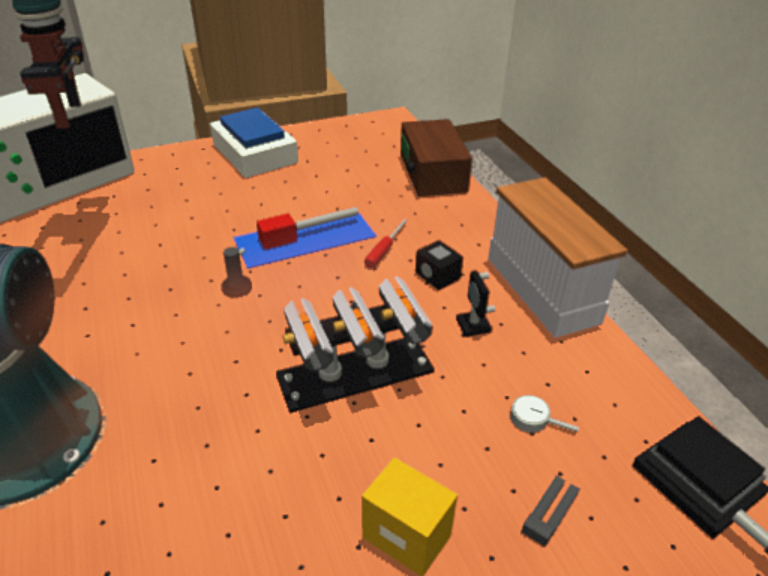

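All three tubes hold plugs. The inlets are on the +y world side (left in the top view) and the outlets face the cup. Next I'll fit the poses and check whether the arm can reach a horizontal grasp for the flip.

```bash
cat >> h.py <<'E'
def best(cam,q):
    c=capture(cam); P,ok=cloud(c); s=silhouettes(cam,q)
    s=[a for a in s if (a["region"]&ok).sum()>40]
    return c,P,(s[0]["region"]&ok if s else None),(s[0]["conf"] if s else 0)
def rect(p):
    (cx,cy),(a,b),ang=cv2.minAreaRect((p[:,:2]*1000).astype(np.float32))
    ang=np.deg2rad(ang)
    if a<b: a,b,ang=b,a,ang+np.pi/2
    return np.array([cx,cy])/1000,(a,b),(ang+np.pi/2)%np.pi-np.pi/2   # centre, sizes mm, long-axis angle
def cup(zlo=.085,zhi=.115):
    out=[]
    for n in("top","side"):
        c,P,m,cf=best(n,"cup_mid")
        if m is None: print(n,"no cup");continue
        p=P[m]; p=p[(p[:,2]>zlo)&(p[:,2]<zhi)]; r=rect(p); out.append(r)
        print("cup",n,round(cf,2),np.round(r[0],4),np.round(r[1]),"deg",round(np.rad2deg(r[2]),1))
    return out
def rod():
    out=[]
    for n in("top","side"):
        c,P,m,cf=best(n,"rod_grip")
        if m is None: print(n,"no rod");continue
        hsv=cv2.cvtColor(c["image"],cv2.COLOR_BGR2HSV); I=hsv.astype(int)
        red=m&(I[...,1]>140)&((I[...,0]<8)|(I[...,0]>172))
        p=P[red]; p=p[p[:,2]>np.median(P[red][:,2])+.0 if n=="side" else p[:,2]>.04]
        steel=P[m&(I[...,1]<90)&(P[...,2]>.02)]
        r=rect(p); out.append((r,p.mean(0)))
        print("rod",n,round(cf,2),np.round(r[0],4),np.round(r[1]),"deg",round(np.rad2deg(r[2]),1),"zred",np.round(np.percentile(p[:,2],[5,50,95]),3))
        if len(steel)>10:
            d=np.linalg.svd(steel[:,:2]-steel[:,:2].mean(0),full_matrices=False)[2][0]
            print("  steel mean",np.round(steel.mean(0),4),"dir deg",round(np.rad2deg(np.arctan2(d[1],d[0])),1),"far",np.round(steel[np.argmax(steel[:,0])],3))
    return out
E
python3 - <<'E'
from h import *
C=cup(); rod()
for n in("top","side"):
    c,P,m,cf=best(n,"stand"); p=P[m]
    t=p[(p[:,2]>.138)&(p[:,2]<.152)]
    r=rect(t);print("tubes",n,np.round(r[0],4),np.round(r[1]),np.rad2deg(r[2]))
    b=p[p[:,2]<.02]; r=rect(b);print("base",n,np.round(r[0],4),np.round(r[1]),np.rad2deg(r[2]))
    for x in(.43,.503,.578):
        q=t[abs(t[:,0]-x)<.025];print(x,np.round(np.percentile(q,[3,97],0)[:,:2],4).tolist(),np.round(np.polyfit(q[:,1],q[:,0],1),3))
c0=C[0][0]; a=C[0][2]; print(a)
for s in(1,-1):
  for aa in (a,a+np.pi):
    d=np.array([np.cos(aa),np.sin(aa),0]); x=s*np.cross([0,0,1],d)
    for z in(.048,.25):
        for back in(0,.12):
            q=inverse_kinematics(np.r_[c0,z]+d*(.014-back),quat(d,x)); print(s,round(np.rad2deg(aa)),z,back,None if q is None else np.round(q,2))
E
```

```text
cup top 0.87 [ 0.4676 -0.346 ] [94. 68.] deg -56.8
cup side 0.8 [ 0.4664 -0.3466] [94. 70.] deg -56.8
rod top 0.71 [0.4799 0.3363] [69. 41.] deg 5.3 zred [0.045 0.05  0.054]
  steel mean [0.5811 0.3451 0.0351] dir deg -175.3 far [0.648 0.355 0.036]
rod side 0.84 [0.4764 0.337 ] [70. 44.] deg 6.1 zred [0.044 0.05  0.053]
  steel mean [0.582  0.342  0.0318] dir deg -175.4 far [0.65  0.344 0.03 ]
tubes top [ 0.5037 -0.0681] [188. 110.] -0.9148178100586097
base top [ 0.5056 -0.0749] [243. 125.] 0.6871067881584112
0.43 [[0.4101, -0.1181], [0.4467, -0.0175]] [0.006 0.429]
0.503 [[0.4853, -0.1189], [0.5198, -0.0187]] [-0.026  0.501]
0.578 [[0.5601, -0.121], [0.595, -0.0167]] [0.01  0.578]
tubes side [ 0.5013 -0.069 ] [187. 113.] -0.022842407226557455
base side [0.5242 0.0211] [286. 244.] -0.25519561767577165
0.43 [[0.4097, -0.1226], [0.4425, -0.02]] [0.001 0.425]
0.503 [[0.4846, -0.1221], [0.5172, -0.0185]] [-0.001  0.499]
0.578 [[0.5592, -0.1221], [0.5924, -0.0196]] [-0.004  0.573]
-0.9909655039908198
1 -57 0.048 0 [-0.4   1.47  2.31  3.83  2.09  1.96]
1 -57 0.048 0.12 None
1 -57 0.25 0 None
1 -57 0.25 0.12 None
1 123 0.048 0 [-0.85  1.43  0.64  0.29  2.63  1.83]
1 123 0.048 0.12 None
1 123 0.25 0 None
1 123 0.25 0.12 None
-1 -57 0.048 0 [-0.4   1.47  2.31  3.83  2.09 -1.18]
-1 -57 0.048 0.12 None
-1 -57 0.25 0 None
-1 -57 0.25 0.12 None
-1 123 0.048 0 [-0.85  1.43  0.64  0.29  2.63 -1.31]
-1 123 0.048 0.12 None
-1 123 0.25 0 None
-1 123 0.25 0.12 None
```

Run:
```python
from h import *
import bench
for az in(-60,-100):
  for s in (1,-1):
    e=np.array([np.cos(np.deg2rad(az)),np.sin(np.deg2rad(az)),0]); d=s*e
    for z in(.046,.12,.2):
        row=[]
        for r in np.arange(.35,.96,.05):
            q=inverse_kinematics(e*r+[0,0,z],quat(d,np.cross([0,0,1],d))); row.append((round(r,2),None if q is None else np.round(q,1).tolist()) )
        print(az,s,z,[x for x in row if x[1]][:1],[x[0] for x in row if x[1]],[x for x in row if x[1]][-1:])
c=capture("top"); im=cv2.resize(c["image"],(768,576))
cv2.imwrite("pics/topfull.png",im)
P,ok=cloud(c)
for px in([5,5],[506,5],[5,378],[506,378]): print(px,P[px[1],px[0]])
```

```text
-60 1 0.046 [(np.float64(0.65), [-1.3, 1.5, 2.3, 2.8, 2.2, 1.4])] [np.float64(0.65), np.float64(0.7), np.float64(0.75), np.float64(0.8), np.float64(0.85), np.float64(0.9), np.float64(0.95)] [(np.float64(0.95), [-1.2, 1.2, 1.7, 3.0, 1.3, 1.6])]
-60 1 0.12 [(np.float64(0.7), [-1.3, 1.2, 2.3, 2.9, 1.9, 1.5])] [np.float64(0.7), np.float64(0.75), np.float64(0.8), np.float64(0.85), np.float64(0.9), np.float64(0.95)] [(np.float64(0.95), [-1.2, 1.1, 1.8, 3.0, 1.2, 1.6])]
-60 1 0.2 [(np.float64(0.7), [-1.3, 1.0, 2.4, 2.9, 1.8, 1.5])] [np.float64(0.7), np.float64(0.75), np.float64(0.8), np.float64(0.85), np.float64(0.9), np.float64(0.95)] [(np.float64(0.95), [-1.2, 0.9, 1.8, 3.0, 1.1, 1.6])]
-60 -1 0.046 [(np.float64(0.35), [-1.1, 1.2, 1.3, -0.1, 2.2, 1.5])] [np.float64(0.35), np.float64(0.4), np.float64(0.45), np.float64(0.5), np.float64(0.55)] [(np.float64(0.55), [-1.1, 1.4, 0.7, -0.2, 2.6, 1.4])]
-60 -1 0.12 [(np.float64(0.35), [-1.1, 1.1, 1.4, -0.1, 2.2, 1.5])] [np.float64(0.35), np.float64(0.4), np.float64(0.45), np.float64(0.5), np.float64(0.55)] [(np.float64(0.55), [-1.1, 1.3, 0.7, -0.2
[... 1000 characters left out ...]
4), np.float64(0.45), np.float64(0.5), np.float64(0.55)] [(np.float64(0.55), [-1.8, 1.4, 0.7, -0.2, 2.6, 1.4])]
-100 -1 0.12 [(np.float64(0.35), [-1.8, 1.1, 1.4, -0.1, 2.2, 1.5])] [np.float64(0.35), np.float64(0.4), np.float64(0.45), np.float64(0.5), np.float64(0.55)] [(np.float64(0.55), [-1.8, 1.3, 0.7, -0.2, 2.7, 1.4])]
-100 -1 0.2 [(np.float64(0.35), [-1.8, 1.0, 1.4, -0.1, 2.3, 1.5])] [np.float64(0.35), np.float64(0.4), np.float64(0.45), np.float64(0.5)] [(np.float64(0.5), [-1.8, 1.2, 0.9, -0.2, 2.6, 1.4])]
[5, 5] [ 1.54773288  1.26748304 -0.7438746 ]
[506, 5] [ 1.48323601 -1.24488261 -0.75161923]
[5, 378] [0.02777731 0.69238393 0.19518434]
[506, 378] [-0.05118367 -0.76233521  0.00103249]
```

View pics/topfull.png

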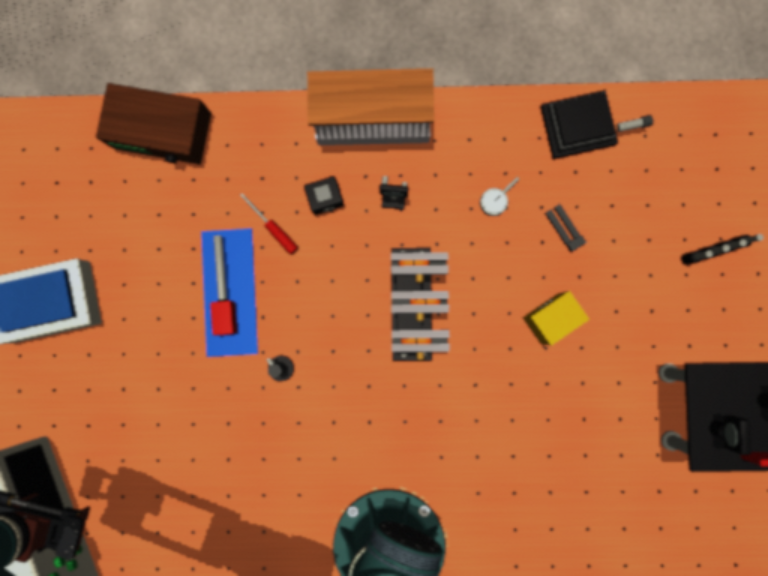

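Top view: open table to the right of the cup, with only the pen-like object near (725,248) px. The horizontal tool needs r of at least 0.7 m. I'll first carry the cup (mouth-down) to about (0.52,-0.52), then flip it there.

```bash
cat >> h.py <<'E'
def down(ang):   # tool down, jaws opening along world angle; sign with smaller |j6|
    return [quat([0,0,-1],[s*np.cos(ang),s*np.sin(ang),0]) for s in(1,-1)]
def pick(pos,ang):
    b=None
    for q in down(ang):
        j=inverse_kinematics(pos,q)
        if j is not None and (b is None or abs(j[5])<abs(b[0])): b=(j[5],q)
    return b[1]
E
cat > s1.py <<'E'
from h import *
C=cup(); c=(C[0][0]+C[1][0])/2; a=(C[0][2]+C[1][2])/2
q=pick([*c,.2],a+np.pi/2)
t=current_clock()
move_ptp([*c,.2],q); print("t",current_clock()-t)
servo_line([*c,.053],rate=.12); move_gripper(.05); print("gap",current_finger_gap())
servo_line([*c,.2],rate=.2)
a2=np.deg2rad(-48); p=np.array([.51,-.53])
q2=min(down(a2+np.pi/2),key=lambda x:(Rn.from_quat(x).inv()*Rn.from_quat(q)).magnitude())
move_ptp([*p,.2],q2); servo_line([*p,.07],rate=.15); print("contact",servo_line([*p,.048],rate=.03,contact_N=3),current_position()[2])
move_gripper(.088); servo_line([*p,.2],rate=.25)
print("clock",current_clock())
C=cup()
# to horizontal high pose
c=(C[0][0]+C[1][0])/2; a=(C[0][2]+C[1][2])/2; d=np.array([np.cos(a),np.sin(a),0]); print(a,d)
for s in(1,-1):
    qh=quat(d,s*np.cross([0,0,1],d))
    print(s,[None if (j:=inverse_kinematics(np.r_[c+d[:2]*.014,z],qh)) is None else np.round(j,2).tolist() for z in(.22,.13,.048)])
print(current_joint_pos())
E
python3 s1.py
```

```text
cup top 0.64 [ 0.4676 -0.3451] [93. 68.] deg -57.2
cup side 0.73 [ 0.4662 -0.3465] [93. 70.] deg -56.5
t 3.425
gap 0.06762019235125467
contact True 0.053128652808387244
clock 11.8167
cup top 0.8 [ 0.5075 -0.5263] [85. 71.] deg -47.1
side no cupTraceback (most recent call last):
  File "s1.py", line 15, in <module>
    c=(C[0][0]+C[1][0])/2; a=(C[0][2]+C[1][2])/2; d=np.array([np.cos(a),np.sin(a),0]); print(a,d)
               ~^^^
IndexError: list index out of range
```

```bash
cat > s2.py <<'E'
from h import *
p=np.array([.51,-.53]); a=np.deg2rad(-48); d=np.array([np.cos(a),np.sin(a),0])
servo_line([*p,.4],rate=.3)
qs=[]
for s in(1,-1):
    qh=quat(d,s*np.cross([0,0,1],d))
    r=[inverse_kinematics(np.r_[p+d[:2]*.014,z],qh) for z in(.3,.22,.13,.048)]
    print(s,[None if j is None else np.round(j,2).tolist() for j in r]); qs.append((qh,r[1]))
qh,j=max(qs,key=lambda v:-abs(v[1][5]))
# want j6 and j6-+pi both in range: choose any with |j6|>.17
move_ptp(np.r_[p+d[:2]*.014,.3],qh); print(np.round(current_joint_pos(),2),current_clock())
for n in("top","side"):
    c=capture(n); P,ok=cloud(c); cv2.imwrite(f"pics/{n}2.png",cv2.resize(c["image"],(768,576)))
    tcp=current_position(); T=Rn.from_quat(current_orientation()).as_matrix()
    L=(P-tcp)@T; m=ok&(P[...,2]>.13)
    for b in np.arange(-.40,.02,.03):
        k=m&(abs(L[...,2]-b)<.015)&(np.hypot(L[...,0],L[...,1])<.2)
        if k.sum()>8: print(n,round(b,2),k.sum(),"x",np.round(np.percentile(L[k][:,0],[2,98]),3),"wz",np.round(np.percentile(P[k][:,2],[2,98])-tcp[2],3))
E
python3 s2.py
```

```text
1 [[-0.96, 0.66, 2.26, 3.02, 1.35, 1.6], [-0.96, 0.88, 2.25, 3.02, 1.57, 1.57], [-0.96, 1.11, 2.2, 3.02, 1.74, 1.55], [-0.96, 1.29, 2.12, 3.02, 1.84, 1.54]]
-1 [[-0.96, 0.66, 2.26, 3.02, 1.35, -1.54], [-0.96, 0.88, 2.25, 3.02, 1.57, -1.57], [-0.96, 1.11, 2.2, 3.02, 1.74, -1.59], [-0.96, 1.29, 2.12, 3.02, 1.84, -1.6]]
[-0.96  0.66  2.26  3.02  1.35 -1.54] 15.3833
top -0.22 81 x [-0.027  0.033] wz [0.019 0.042]
top -0.19 366 x [-0.037  0.032] wz [0.002 0.043]
top -0.16 344 x [-0.041  0.021] wz [-0.018  0.039]
top -0.13 778 x [-0.088  0.084] wz [-0.023  0.036]
top -0.1 800 x [-0.086  0.143] wz [-0.137  0.038]
top -0.07 188 x [-0.081  0.08 ] wz [-0.021  0.035]
top -0.04 154 x [-0.056  0.144] wz [-0.134  0.016]
top -0.01 118 x [-0.053  0.052] wz [-0.008  0.017]
side -0.4 3520 x [-0.046  0.066] wz [-0.013  0.188]
side -0.37 5411 x [-0.058  0.066] wz [-0.017  0.195]
side -0.34 2604 x [-0.056  0.064] wz [-0.015  0.079]
side -0.31 1057 x [-0.021  0.039] wz [-0.01   0.038]
side -0.28 1205 x [-0.021  0.041] wz [-0.023  0.038]
side -0.25 1210 x [-0.021  0.039] wz [-0.014  0.038]
side -0.22 1234 x [-0.022  0.04 ] wz [-0.01   0.039]
side -0.19 1311 x [-0.023  0.04 ] wz [-0.014  0.039]
side -0.16 1591 x [-0.036  0.037] wz [-0.024  0.036]
side -0.13 1834 x [-0.074  0.09 ] wz [-0.017  0.033]
side -0.1 3441 x [-0.076  0.088] wz [-0.023  0.034]
side -0.07 1245 x [-0.072  0.082] wz [-0.01   0.032]
side -0.04 867 x [-0.052  0.058] wz [-0.009  0.013]
side -0.01 520 x [-0.051  0.054] wz [-0.009  0.013]
```

View pics/side2.png

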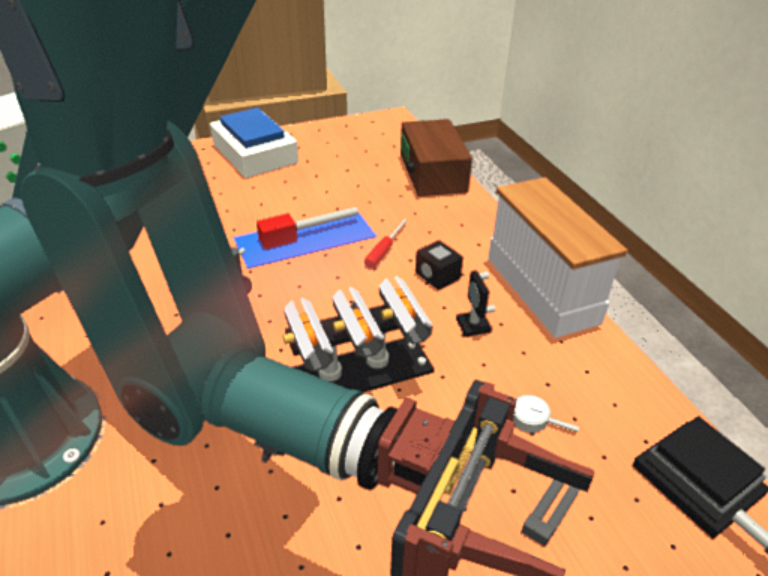

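Fork-shaped wrist sits about 0.38 m behind the TCP, too low for a truly level tool. I'll tilt the tool 5° down so it clears the table; the cup then rocks flat on release.

```bash
cat > s3.py <<'E'
from h import *
p=np.array([.51,-.53]); a=np.deg2rad(-48); th=np.deg2rad(5)
h=np.array([np.cos(a),np.sin(a),0]); d=h*np.cos(th)-np.array([0,0,np.sin(th)])
qh=quat(d,-np.cross([0,0,1],h)); X=p+h[:2]*.014
servo_line([*X,.2],qh,rate=.2)
print("hit",servo_line([*X,.046],rate=.1,contact_N=8),current_position()[2])
move_gripper(.05); print("gap",current_finger_gap(),current_force())
servo_line([*X,.2],rate=.15)
j=np.array(current_joint_pos()); j[5]+=np.pi*(1 if j[5]<0 else -1); goto_joints(j)
print(np.round(current_joint_pos(),2),current_finger_gap(),current_position(),current_clock())
c=capture("side"); cv2.imwrite("pics/side3.png",cv2.resize(c["image"],(768,576)))
E
python3 s3.py
```

```text
hit False 0.046743664576013456
gap 0.0680670538276135 [1.0658597  0.41826094 2.09250494]
[-0.96  0.85  2.25  3.02  1.44  1.58] 0.06801766920616535 [ 0.51925371 -0.54033567  0.19900218] 22.1
```

View pics/side3.png

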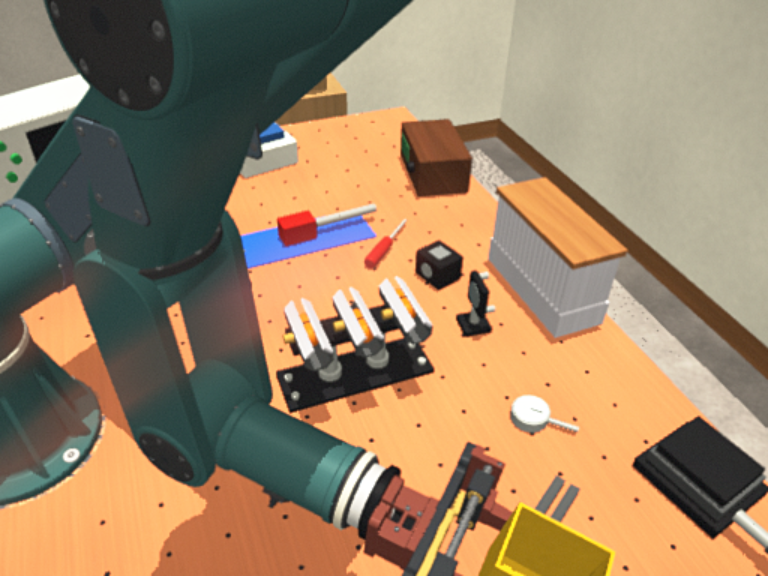

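The cup is held mouth-up. The rod has been knocked: its handle moved from about (277,230) to (297,228) px. Next I'll set the cup down and regrasp it from above.

```bash
cat > s4.py <<'E'
from h import *
P0=np.array(current_position())
servo_line([*P0[:2],.075],rate=.12)
print("hit",servo_line([*P0[:2],.045],rate=.02,contact_N=3),current_position()[2])
z=current_position()[2]; servo_line([*P0[:2],z-.003],rate=.02)
move_gripper(.088); sleep(.3)
servo_line([*P0[:2],.22],rate=.25); 
q=pick([.51,-.53,.4],np.deg2rad(42))
servo_line([*P0[:2],.32],rate=.3); move_ptp([.40,-.40,.4],q)
print(current_clock(),np.round(current_joint_pos(),2))
cup(.075,.115)
c=capture("top"); cv2.imwrite("pics/top4.png",cv2.resize(c["image"],(768,576)))
E
python3 s4.py
```

```text
hit True 0.054582147242173126
29.25 [-0.91  0.2   1.31  0.    1.64  1.5 ]
cup top 0.59 [ 0.4957 -0.0679] [181. 110.] deg -0.9
side no cup
```

View pics/top4.png

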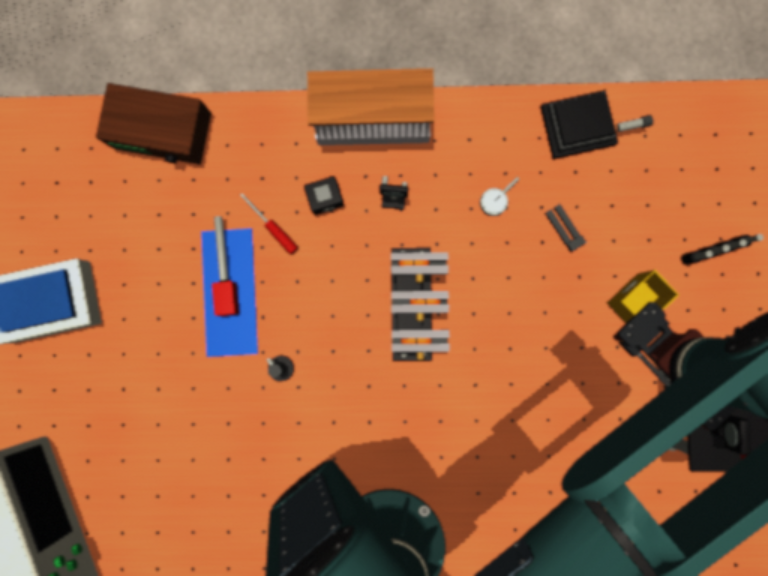

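The cup stands mouth-up at (643,297) px in the top view, and the rod now lies further up its mat with the handle at (225,298). The network mistook the stand for the cup, so I'll use a colour check. Next I'll place the cup under tube 2's outlet.

```bash
cat >> h.py <<'E'
TX=[.427,.502,.577]; SY=-.069; CY=-.151; OFF=.024
def cup2(near=None,cams=("top","side")):   # mouth-up: yellow rim points
    out=[]
    for n in cams:
        c=capture(n); P,ok=cloud(c); I=cv2.cvtColor(c["image"],cv2.COLOR_BGR2HSV).astype(int)
        m=ok&(I[...,0]>20)&(I[...,0]<34)&(I[...,1]>150)&(I[...,2]>60)&(P[...,2]>-.01)&(P[...,2]<.13)
        N,lab,st,ce=cv2.connectedComponentsWithStats(m.astype(np.uint8)); k=1+np.argmax(st[1:,4])
        s=silhouettes(n,"cup_mid"); agree=[round(x["conf"],2) for x in s if (x["region"]&(lab==k)).sum()>.4*st[k,4]]
        p=P[lab==k]; p=p[(p[:,2]>.084)&(p[:,2]<.106)]
        if len(p)<20: print(n,"few rim",len(p)); continue
        r=rect(p); out.append(r); print("cup",n,"net",agree,st[k,4],np.round(r[0],4),np.round(r[1]),"deg",round(np.rad2deg(r[2]),1),"zmax",round(p[:,2].max(),3))
    return out
E
cat > s5.py <<'E'
from h import *
move_ptp([.40,-.30,.35],pick([.40,-.30,.35],np.deg2rad(42)))
C=cup2(); print(current_clock())
E
python3 s5.py
```

```text
cup top net [0.76] 561 [ 0.5045 -0.5224] [92. 69.] deg -48.2 zmax 0.105Traceback (most recent call last):
  File "s5.py", line 3, in <module>
    C=cup2(); print(current_clock())
  File "h.py", line 65, in cup2
    N,lab,st,ce=cv2.connectedComponentsWithStats(m.astype(np.uint8)); k=1+np.argmax(st[1:,4])
                                                                          ~~~~~~~~~^^^^^^^^^^
    return _wrapfunc(a, 'argmax', axis=axis, out=out, **kwds)
    return bound(*args, **kwds)
ValueError: attempt to get argmax of an empty sequence
```

```bash
cat >> h.py <<'E'
def near(ang,q): return min(down(ang),key=lambda x:(Rn.from_quat(x).inv()*Rn.from_quat(q)).magnitude())
def grab_cup(c,a):   # a: world angle of cup long axis pointing toward the end to grip
    d=np.array([np.cos(a),np.sin(a)]); g=c+OFF*d
    return g
E
sed -i 's/if len(p)<20/if N<2 or len(p)<20/; s/; k=1+np.argmax(st\[1:,4\])/; k=1+np.argmax(np.r_[st[1:,4],0][:max(N-1,1)]) if N>1 else 0/' h.py
cat > s6.py <<'E'
from h import *
r=cup2(cams=("top",))[0]; c,a=r[0],r[2]
if np.sin(a)>0: a+=np.pi
g=grab_cup(c,a)
pl=np.array([TX[2],CY-OFF])
b=None
for q in down(0.):     # jaws along world x at the stand
    j=inverse_kinematics([*pl,.2],q); q1=near(a+np.pi/2,q); k=inverse_kinematics([*g,.2],q1)
    print(np.round(j,2),np.round(k,2)); w=max(abs(j[5]),abs(k[5]))
    if b is None or w<b[0]: b=(w,q,q1)
_,q,q1=b
move_ptp([*g,.2],q1); servo_line([*g,.059],rate=.12); move_gripper(.05); print("gap",current_finger_gap())
servo_line([*g,.2],rate=.15)
move_ptp([pl[0],pl[1]-.08,.2],q); servo_line([pl[0],pl[1]-.08,.0635],rate=.15)
servo_line([*pl,.0635],rate=.1)
print("hit",servo_line([*pl,.055],rate=.02,contact_N=3),current_position(),current_clock())
move_gripper(.088); servo_line([*pl,.25],rate=.25)
move_ptp([.40,.15,.3],pick([.4,.15,.3],0)); print(current_clock())
cup2(); rod()
c=capture("side"); cv2.imwrite("pics/side6.png",cv2.resize(c["image"],(768,576)))
E
python3 s6.py
```

```text
cup top net [0.68] 581 [ 0.5047 -0.5224] [93. 68.] deg -47.8 zmax 0.104
[-0.41  0.38  1.53 -0.    1.23 -0.41] [-0.9   0.59  1.16 -0.    1.38 -1.63]
[-0.41  0.38  1.53 -0.    1.23  2.73] [-0.9   0.59  1.16 -0.    1.38  1.51]
gap 0.06775907039124317
hit True [ 0.57744527 -0.17583081  0.05931622] 39.7833
42.6167
cup top net [0.71] 588 [ 0.5767 -0.1521] [90. 67.] deg 88.8 zmax 0.103
cup side net [0.77] 2119 [ 0.5752 -0.1517] [98. 68.] deg -89.4 zmax 0.099
rod top 0.63 [0.5197 0.3333] [69. 41.] deg 5.5 zred [0.045 0.05  0.055]
  steel mean [0.624  0.3428 0.0345] dir deg -174.7 far [0.693 0.349 0.032]
rod side 0.89 [0.5171 0.3329] [69. 45.] deg 2.8 zred [0.044 0.05  0.053]
  steel mean [0.6219 0.34   0.0321] dir deg -174.6 far [0.691 0.347 0.034]
```

View pics/side6.png

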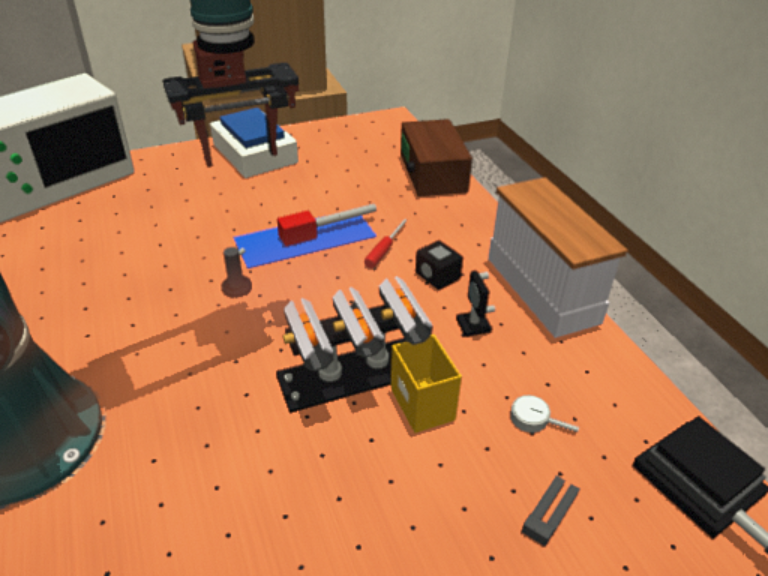

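Cup is in place under outlet 2: its yellow mouth is at (425,355) px, below the tube end. Next I'll pick up the rod and push plug 2.

```bash
cat >> h.py <<'E'
MAT=(np.array([.466,.328]),np.deg2rad(3)); FWD=.008; ZG=.012
def rodpose():
    out=[]
    for n in("top","side"):
        c,P,m,cf=best(n,"rod_grip")
        if m is None: print(n,"no rod"); continue
        I=cv2.cvtColor(c["image"],cv2.COLOR_BGR2HSV).astype(int)
        p=P[m&(I[...,1]>140)&((I[...,0]<8)|(I[...,0]>172))]; p=p[p[:,2]>.043]; r=rect(p)
        s=P[m&(I[...,1]<90)&(P[...,2]>.02)]
        d=s[:,:2].mean(0)-r[0]; e=np.linalg.svd(s[:,:2]-s[:,:2].mean(0),full_matrices=False)[2][0]; e=e*np.sign(e@d)
        out.append([*r[0],np.arctan2(e[1],e[0])]); print("rod",n,round(cf,2),np.round(out[-1],4),np.round(r[1]))
    m=np.mean(out,0); return m[:2],m[2]
def take_rod(i):
    c,a=rodpose(); g=c+FWD*np.array([np.cos(a),np.sin(a)]); b=None
    ins=[TX[i],SY+.055+.030+.175-FWD]
    for q in down(0.):
        # jaws along x, rod direction -y : rod azimuth -90 <-> jaw 0 ; keep rod's relation: rotate by (-90-a)
        M=Rn.from_euler("z",a+np.pi/2)*Rn.from_quat(q); q1=M.as_quat()
        j=inverse_kinematics([*ins,.2],q); k=inverse_kinematics([*g,.2],q1)
        if j is None or k is None: continue
        w=max(abs(j[5]),abs(k[5]))
        if b is None or w<b[0]: b=(w,q,q1)
    print("j6 max",b[0]); _,q,q1=b
    move_ptp([*g,.15],q1); servo_line([*g,ZG],rate=.1); move_gripper(.03); print("rod gap",current_finger_gap())
    servo_line([*g,.2],rate=.15)
    move_ptp([ins[0],ins[1]+.05,.2],q); servo_line([*ins,.125-.026+ZG],rate=.15)
    P0=np.array(current_position())
    for n in("top","side"):
        P,ok=cloud(capture(n)); k=ok&(abs(P[...,0]-ins[0])<.03)&(P[...,1]<P0[1]-.05)&(P[...,1]>SY+.055+.006)&(P[...,2]>.09)&(P[...,2]<.16)
        p=P[k]; tip=p[p[:,1]<p[:,1].min()+.04]; print(n,len(p),"rod x",np.round(np.percentile(tip[:,0],[5,50,95]),4),"ztop",round(np.percentile(tip[:,2],95),4),"tip y",round(p[:,1].min(),4))
    return q,q1,ins
def put_rod(q,ins,mat=MAT):
    c,a=mat; g=c+FWD*np.array([np.cos(a),np.sin(a)])
    q1=(Rn.from_euler("z",a+np.pi/2)*Rn.from_quat(q)).as_quat()
    servo_line([ins[0],ins[1]+.05,.2],rate=.2); move_ptp([*g,.2],q1); servo_line([*g,.04],rate=.15)
    print("mat hit",servo_line([*g,ZG-.004],rate=.02,contact_N=2.5),current_position()[2])
    move_gripper(.075); servo_line([*g,.2],rate=.25)
E
cat > s7.py <<'E'
from h import *
q,q1,ins=take_rod(2); print(current_position(),current_clock())
c=capture("side"); cv2.imwrite("pics/side7.png",cv2.resize(c["image"][120:320,120:400],(800,571)))
E
python3 s7.py
```

```text
rod top 0.58 [0.5197 0.3329 0.0919] [70. 41.]
rod side 0.69 [0.5168 0.3323 0.0912] [71. 49.]
j6 max 1.2085442388279026
rod gap 0.04384342556761868
top 251 rod x [0.5707 0.5766 0.5855] ztop 0.1398 tip y 0.0147
side 260 rod x [0.5687 0.5749 0.583 ] ztop 0.1367 tip y 0.0124
[0.57797131 0.18370726 0.11216116] 50.475
```

View pics/side7.png

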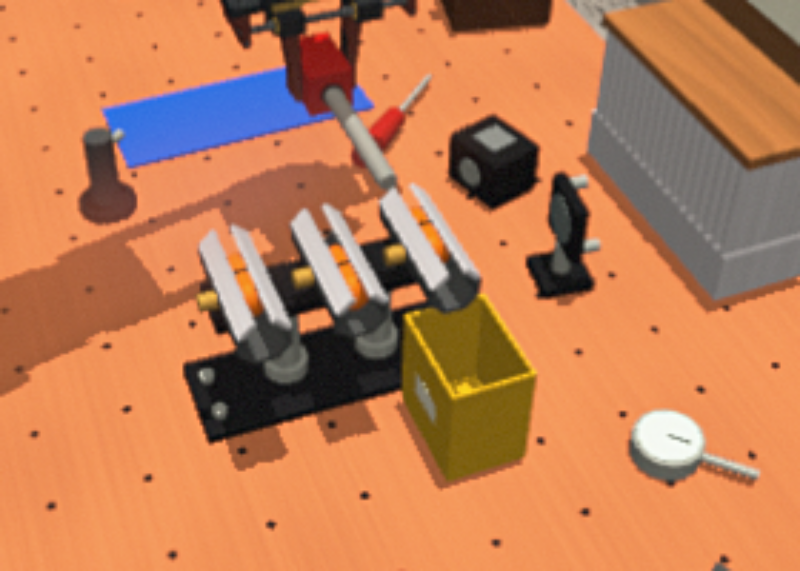

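The rod points straight at inlet 2, with its tip at (390,180) px; x is within 1 mm and the axis about 2–3 mm high. I'll push now.

```bash
cat >> h.py <<'E'
def push(ins,over=.004):
    z=.125-.026+ZG-.002
    servo_line([*ins,z],rate=.05)
    end=ins[1]-.030-.110-over
    print("blocked",servo_line([ins[0],end,z],rate=.06,contact_N=22),current_position(),current_force())
    if current_position()[1]>end+.003: return False
    sleep(.3); servo_line([ins[0],ins[1]+.02,z],rate=.15); return True
def orange():
    for n in("top","side"):
        c=capture(n); P,ok=cloud(c); I=cv2.cvtColor(c["image"],cv2.COLOR_BGR2HSV).astype(int)
        s=silhouettes(n,"plug0")
        print(n,[(round(x["conf"],2),np.round(np.median(P[x["region"]&ok],0),3).tolist()) for x in s if (x["region"]&ok).sum()>5])
E
cat > s8.py <<'E'
from h import *
ins=[TX[2],SY+.055+.030+.175-FWD]
print(push(ins),current_clock())
orange()
c=capture("side"); cv2.imwrite("pics/side8.png",cv2.resize(c["image"][120:320,120:400],(800,571)))
E
python3 s8.py
```

```text
blocked False [0.5769621  0.03917571 0.1089995 ] [ 0.75124132 -1.2577113  -1.87948838]
True 54.8667
top [(0.51, [0.429, -0.059, 0.141]), (0.51, [0.575, -0.158, 0.033]), (0.42, [0.502, -0.074, 0.141])]
side [(0.63, [0.503, -0.096, 0.14]), (0.56, [0.428, -0.075, 0.14])]
```

View pics/side8.png

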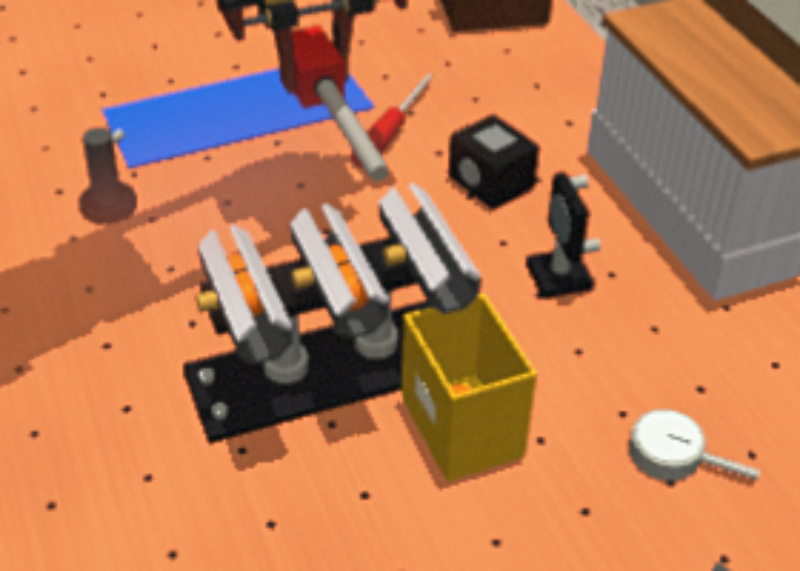

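Tube 2 is empty and its plug lies in the cup (orange seen in the cup at about (462,388) px). Next cycle: tube 1.

```bash
cat >> h.py <<'E'
def shift_cup(i):
    r=cup2(); c=np.mean([x[0] for x in r],0)
    g=c+[0,-OFF]; q=pick([*g,.2],0.)
    move_ptp([*g,.2],q); servo_line([*g,.06],rate=.12); move_gripper(.05); print("cup gap",current_finger_gap())
    t=np.array([TX[i],g[1]+(CY-c[1])]); servo_line([*g,.0635],rate=.05); servo_line([*t,.0635],rate=.1)
    print("hit",servo_line([*t,.056],rate=.02,contact_N=3),current_position())
    move_gripper(.088); servo_line([*t,.25],rate=.25); move_ptp([.40,.15,.3],pick([.4,.15,.3],0)); return cup2()
def cycle(i,prev):
    put_rod(np.array(current_orientation()),[TX[prev],SY+.055+.030+.175-FWD])
    r=shift_cup(i)
    assert all(abs(x[0][0]-TX[i])<.008 and abs(x[0][1]-CY)<.008 for x in r) and r
    print("clock",current_clock()); q,q1,ins=take_rod(i); return ins
E
cat > s9.py <<'E'
from h import *
ins=cycle(1,2); print(push(ins),current_clock()); orange()
c=capture("side"); cv2.imwrite("pics/side9.png",cv2.resize(c["image"][120:320,120:400],(800,571)))
E
python3 s9.py
```

```text
mat hit True 0.01195616953649295
cup top net [0.73] 427 [ 0.5767 -0.1519] [90. 67.] deg 88.9 zmax 0.102
cup side net [0.88] 2097 [ 0.5754 -0.1529] [95. 69.] deg -89.5 zmax 0.101
cup gap 0.06767947885551935
hit True [ 0.50328585 -0.17539216  0.06062157]
cup top net [0.83] 414 [ 0.502  -0.1502] [91. 66.] deg 89.1 zmax 0.105
cup side net [0.66] 2147 [ 0.5019 -0.1514] [94. 69.] deg 89.9 zmax 0.099
clock 69.0833
rod top 0.81 [0.4678 0.3261 0.0517] [69. 41.]
rod side 0.7 [0.     0.     0.5162] [0. 0.]
j6 max 1.4923643647626859
rod gap 0.02983045760262981Traceback (most recent call last):
  File "s9.py", line 2, in <module>
    ins=cycle(1,2); print(push(ins),current_clock()); orange()
  File "h.py", line 135, in cycle
    print("clock",current_clock()); q,q1,ins=take_rod(i); return ins
                                             ~~~~~~~~^^^
  File "h.py", line 104, in take_rod
    p=P[k]; tip=p[p[:,1]<p[:,1].min()+.04]; print(n,len(p),"rod x",np.round(np.percentile(tip[:,0],[5,50,95]),4),"ztop",round(np.percentile(tip[:,2],95),4),"tip y",round(p[:,1].min(),4))
                         ~~~~~~~~~~^^
    return umr_minimum(a, axis, None, out, keepdims, initial, where)
ValueError: zero-size array to reduction operation minimum which has no identity
```

The side view gave a degenerate rod fit, and averaging it sent the gripper to an empty spot. I'll fix the check and see whether anything was touched.

```bash
python3 - <<'E'
s=open('h.py').read()
s=s.replace("p=p[p[:,2]>.043]; r=rect(p)\n        s=P[","p=p[(p[:,2]>.043)&(p[:,2]<.07)]\n        if len(p)<30: print(n,'rod skipped'); continue\n        r=rect(p)\n        if not(60<r[1][0]<80 and 34<r[1][1]<55): print(n,'bad rect',r); continue\n        s=P[")
s=s.replace("    m=np.mean(out,0); return m[:2],m[2]","    assert out and np.ptp(np.array(out),axis=0).max()<.08\n    m=np.mean(out,0); return m[:2],m[2]")
s=s.replace('print("rod gap",current_finger_gap())','print("rod gap",current_finger_gap()); assert current_finger_gap()>.04')
open('h.py','w').write(s)
E
python3 - <<'E'
from h import *
print(current_position(),current_force(),current_clock(),current_finger_gap())
move_gripper(.088); move_ptp([.40,.12,.35],pick([.4,.12,.35],0))
c=capture("top"); cv2.imwrite("pics/top9.png",cv2.resize(c["image"],(768,576))); P,ok=cloud(c)
s=silhouettes("top","pillar"); print([(x["conf"],np.median(P[x["region"]&ok],0)) for x in s][:2])
try: print(rodpose())
except AssertionError: print("rod?")
E
```

```text
[0.50282153 0.18354189 0.1119009 ] [-0.24979302 -0.73929229 -0.94183774] 77.175 0.02970305135800387
[]
top no rod
rod side 0.68 [0.4649 0.3242 0.0563] [69. 45.]
(array([0.46489648, 0.32416058]), np.float64(0.056328887115706675))
```

View pics/top9.png

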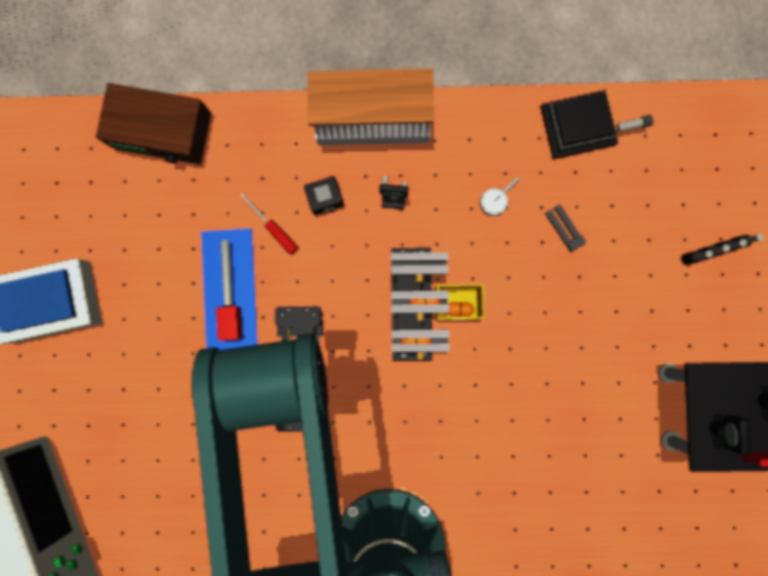

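The rod lies on its mat at (228,310) px and the cup with plug 2 is under outlet 1. The pillar is hidden by the arm, so I'll check it numerically. Then on with tube 1.

```bash
cat > s9.py <<'E'
from h import *
move_ptp([.55,.15,.3],pick([.55,.15,.3],0))
c=capture("side"); P,ok=cloud(c); print("pillar",[(round(x["conf"],2),np.round(np.median(P[x["region"]&ok],0),3)) for x in silhouettes("side","pillar")][:2])
q,q1,ins=take_rod(1); print(push(ins),current_clock()); orange()
c=capture("side"); cv2.imwrite("pics/side9.png",cv2.resize(c["image"][120:320,120:400],(800,571)))
E
python3 s9.py
```

```text
pillar [(0.62, array([0.369, 0.213, 0.029]))]
top bad rect (array([0.46818634, 0.32018652]), (68.61717224121094, 30.39131736755371), np.float64(0.06156991252478616))
rod side 0.78 [0.4649 0.3233 0.0515] [67. 48.]
j6 max 1.14264731631454
rod gap 0.04354919486765555
top 246 rod x [0.4949 0.5022 0.5096] ztop 0.1376 tip y 0.0157
side 261 rod x [0.4935 0.5    0.5084] ztop 0.1368 tip y 0.0111
blocked False [0.50197182 0.03919194 0.10898565] [-0.36278755 -0.14342979 -2.52764767]
True 91.9417
top [(0.65, [0.427, -0.064, 0.141]), (0.57, [0.519, -0.159, 0.032])]
side []
```

View pics/side9.png

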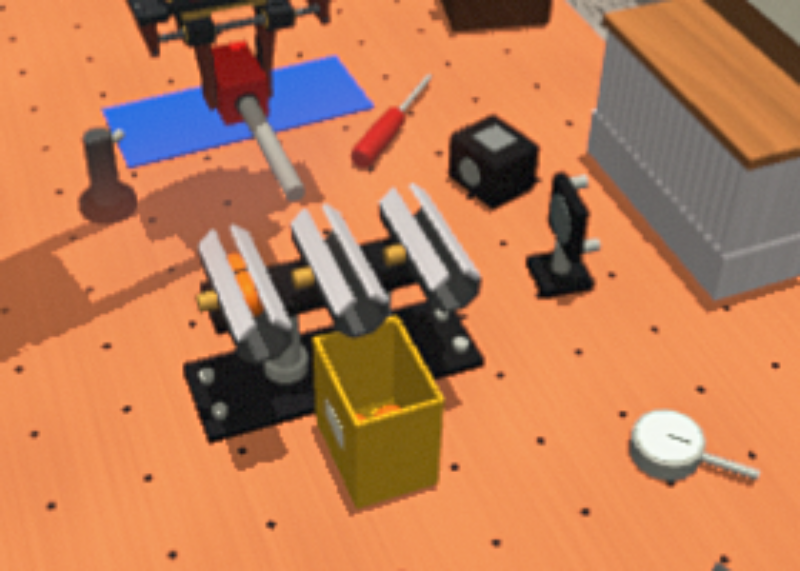

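Tubes 1 and 2 are empty and two plugs are in the cup. The pillar hasn't moved. Next, tube 0.

```bash
sed -i 's/move_ptp(\[.40,.15,.3\],pick(\[.4,.15,.3\],0)); return cup2()/move_ptp([.45,.06,.35],pick([.45,.06,.35],0)); return cup2()/' h.py
cat > s10.py <<'E'
from h import *
ins=cycle(0,1); print(push(ins),current_clock()); orange()
c=capture("side"); cv2.imwrite("pics/side10.png",cv2.resize(c["image"][120:320,120:400],(800,571)))
E
python3 s10.py
```

```text
mat hit True 0.011987534725860203
cup top net [0.82] 149 [ 0.5031 -0.1816] [64. 27.] deg -2.5 zmax 0.104
cup side net [0.68] 2130 [ 0.5023 -0.1513] [94. 70.] deg 89.6 zmax 0.106
cup gap 0.06765448976868794
hit True [ 0.43129849 -0.17938935  0.06460101]
cup top net [0.71] 257 [ 0.4308 -0.1437] [91. 65.] deg 89.1 zmax 0.105
cup side net [0.88] 2065 [ 0.4304 -0.1445] [96. 69.] deg 89.5 zmax 0.101
clock 105.85
rod top 0.57 [0.4691 0.3257 0.0572] [66. 41.]
rod side 0.66 [0.4665 0.3265 0.0515] [68. 48.]
j6 max 1.1433337849803955
rod gap 0.04386010347294821
top 253 rod x [0.4196 0.4285 0.4368] ztop 0.139 tip y 0.0169
side 266 rod x [0.4186 0.4255 0.4341] ztop 0.1365 tip y 0.0124
blocked False [0.42699147 0.03918048 0.10900423] [-0.7489341   0.02858199 -2.97662396]
True 117.6167
top [(0.48, [0.454, -0.152, 0.033]), (0.43, [0.432, -0.155, 0.059])]
side [(0.59, [0.427, -0.145, 0.058])]
```

View pics/side10.png

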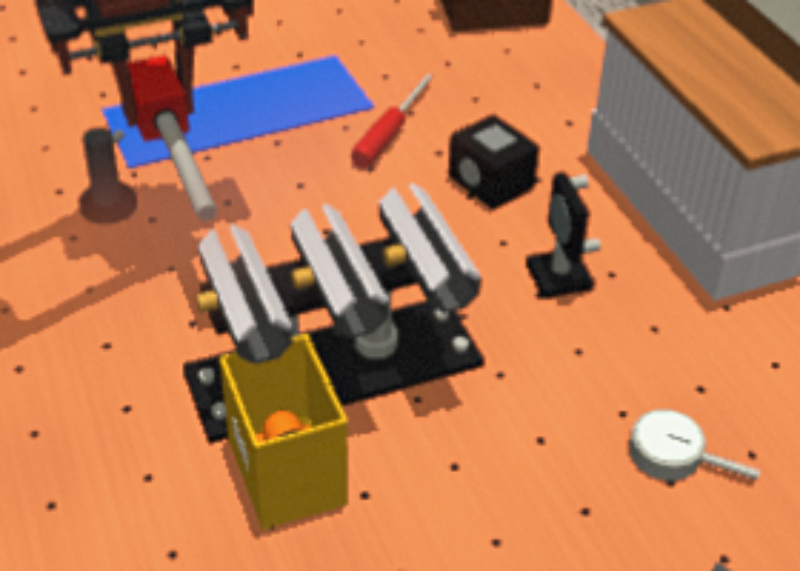

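All three tubes are empty and the plugs are in the cup (orange at (285,425) px). The cup sits about 7 mm closer to the base plate than intended, because the occluded top-view rim biased the average. I'll return the rod, then regrasp the cup and set it clear of the plate.

```bash
cat > s11.py <<'E'
from h import *
put_rod(np.array(current_orientation()),[TX[0],SY+.055+.030+.175-FWD])
def tilt():
    c=capture("side"); P,ok=cloud(c); I=cv2.cvtColor(c["image"],cv2.COLOR_BGR2HSV).astype(int)
    m=ok&(I[...,0]>20)&(I[...,0]<34)&(I[...,1]>150)&(P[...,2]>.09)&(P[...,2]<.115)&(P[...,1]<-.09)&(abs(P[...,0]-.43)<.06); p=P[m]
    print("rim plane",np.round(np.linalg.lstsq(np.c_[p[:,:2]-p[:,:2].mean(0),np.ones(len(p))],p[:,2],rcond=None)[0],4))
tilt()
c=cup2(cams=("side",))[0][0]; g=c+[0,-OFF]
move_ptp([*g,.2],pick([*g,.2],0.)); servo_line([*g,.06],rate=.12); move_gripper(.05); print("gap",current_finger_gap())
servo_line([*g,.064],rate=.04); t=g+[0,-.02]; servo_line([*t,.064],rate=.05)
sleep(.3); print("hit",servo_line([*t,.054],rate=.015,contact_N=3),current_position())
move_gripper(.088); servo_line([*t,.25],rate=.2); move_ptp([.35,-.35,.35],pick([.35,-.35,.35],0.))
cup2(); tilt(); orange(); print(rodpose(),current_clock())
for n in("top","side"):
    c=capture(n); P,ok=cloud(c)
    for q in ["mat","pillar","lens_mount","dial_gauge","detector_box","slot_clamp","driver"]:
        print(n,q,[(round(x["conf"],2),np.round(np.median(P[x["region"]&ok],0),3).tolist()) for x in silhouettes(n,q)[:1]])
    cv2.imwrite(f"pics/{n}11.png",cv2.resize(c["image"],(768,576)))
E
python3 s11.py
```

```text
mat hit True 0.011973841115843247
rim plane [-0.0001  0.007   0.0948]
cup side net [0.91] 1977 [ 0.4305 -0.1448] [95. 69.] deg 89.4 zmax 0.1
gap 0.06776230420373566
hit True [ 0.43073744 -0.18884763  0.06053358]
cup top net [0.53] 259 [ 0.4305 -0.1631] [90. 65.] deg 89.1 zmax 0.105
cup side net [0.62] 2124 [ 0.4294 -0.1636] [96. 69.] deg 89.1 zmax 0.099
rim plane [0.0001 0.0067 0.0948]
top [(0.7, [0.432, -0.174, 0.057]), (0.62, [0.654, -0.385, 0.013])]
side [(0.54, [0.426, -0.165, 0.058])]
rod top 0.78 [0.4675 0.3256 0.0502] [69. 41.]
side rod skipped
(array([0.46754138, 0.32561243]), np.float64(0.05016840156345927)) 132.0417
top mat [(0.88, [0.545, 0.327, 0.004])]
top pillar [(0.82, [0.374, 0.217, 0.015])]
top lens_mount [(0.75, [0.726, -0.023, 0.07])]
top dial_gauge [(0.53, [0.715, -0.234, 0.022])]
top detector_box [(0.96, [0.729, 0.123, 0.056])]
top slot_clamp [(0.79, [0.653, -0.386, 0.014])]
top driver [(0.58, [0.654, 0.222, 0.024])]
side mat [(0.5, [0.612, 0.335, 0.005])]
side pillar []
side lens_mount [(0.6, [0.511, -0.074, 0.105])]
side dial_gauge [(0.67, [0.714, -0.246, 0.02])]
side detector_box [(0.77, [0.722, 0.108, 0.047])]
side slot_clamp [(0.95, [0.651, -0.388, 0.012])]
side driver []
```

View pics/top11.png

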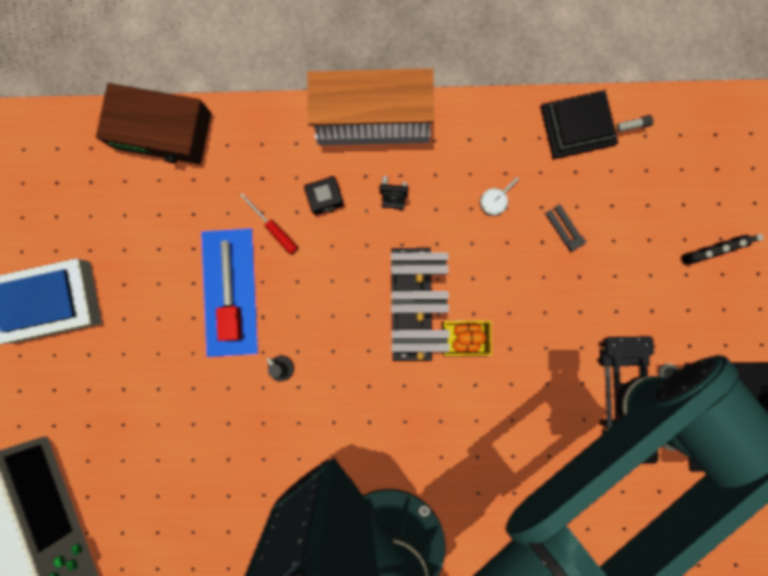

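View pics/side11.png

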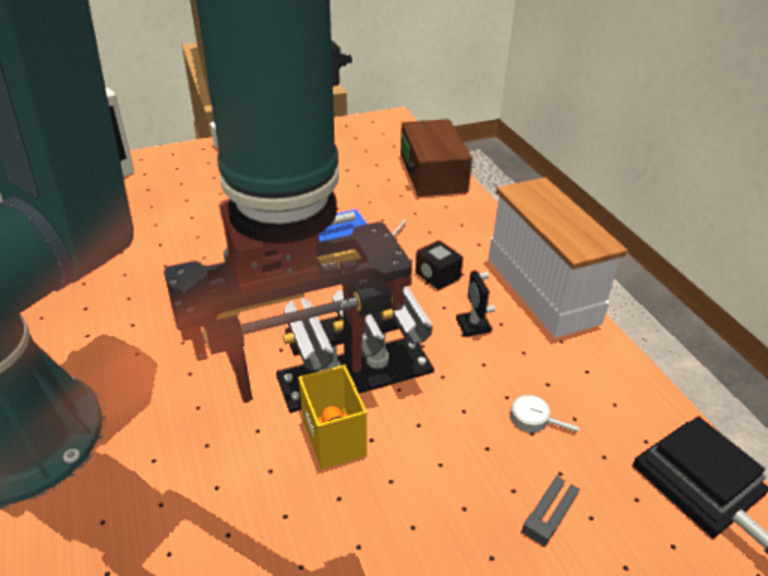

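The top view shows all tubes empty, three plugs in the upright cup at (467,338) px, the rod on its mat at (228,290) px and the bystanders where they were. I'll hand in.

```bash
python3 -c "
from bench import *
sleep(.5); close_job(); print(current_clock())"
```

```text
the job is handed in; nothing more can be done
the job is handed in; nothing more can be done
```

The job is done and handed in at about 133 s of the 210 s allowed. I turned the cup over, then cleared tubes 2, 1 and 0 with the push rod. All three held a plug.

**Last checks:**
- **Tubes and plugs:** all tubes are empty and the three plugs are in the cup.
- **Cup:** it stands mouth-up and level on the table, centred at about (0.430, -0.163) and clear of the base plate.
- **Rod:** it lies flat inside the blue mat, with its handle at about (0.467, 0.326).
- **Other things on the bench:** the top-camera positions match the first ones to within about 6 mm, which is measurement noise.

**What went wrong or disagreed:**
- **Rod knocked early:** it had been shifted about 4 cm along its mat, so I located it again before picking it up.
- **Empty grasp:** a bad fit of the rod from the side camera once sent the gripper to an empty spot on the table. It gripped nothing, and the pillar nearby had not moved.
- **Last cup placing:** at tube 0 the cup ended up about 7 mm closer to the base plate than intended. Plug 0 still fell in, and I then moved the cup 2 cm clear.
- **Final side view:** the arm hid the pillar, the driver and most of the rod, and the network took the stand for the lens mount. For those four the final check rests on the top camera.

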